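# Slide the full waste caddy home on the draining board

### The arm

A 6-joint arm with a two-finger parallel gripper is mounted at the origin on the work surface. World frame = base frame: x ahead of the robot, y to its left, z up, the work surface at z = 0. Lengths are in m, angles in rad, forces in N, time in s.
With the tool pointing down it reaches from about 0.25 to 0.775 m from the base axis. Payload 4 kg.
Tool frame: the origin (TCP) lies at the very end of the fingers, on their centre line; the grasp point (between the pads) lies 19 mm behind it (robot.grip_point_offset is the distance from the TCP to the grasp point, in m); z points along the fingers, x is the direction in which the jaws open and shut, and the axes are right-handed (so a half turn about z gives the same grasp; the last joint's range is limited). The gripper opens to 94 mm and grips with 3 to 60 N. Pads are 16 mm wide; open, the fingers measure 119 mm over their backs; the gripper's body (75 mm by 177 mm) begins 78 mm behind the grasp point.
Start: joints at [-1.329, 0.087, 1.371, -0, 1.684, -0.103], TCP at [0.186, -0.518, 0.206] pointing down, gripper open.
Joint ranges: [-3.1, 3.1], [-0.76, 2.03], [0.27, 2.55], [-1.08, 4.22], [0.17, 2.65], [-2.57, 2.57]. Speed limits (rad/s): [2.79, 2.79, 3.14, 3.14, 3.14, 3.14].

### API

Orientations are given as [roll, pitch, yaw] about the fixed x, y, z axes, in that order (R = Rz(yaw) Ry(pitch) Rx(roll)).
In Python, from bench import robot gives the robot as it stands.
- The arm moves only by the shell command python3 -m inch 'ROWS'. ROWS is text: rows parted by semicolons, each of 5 numbers parted by spaces: the shift along the tool's x, y, z in cm, then the turn about the tool's z in rad, then the closure, from 0 (fully open) to 1 (shut). In form: tx ty tz spin claw; .... A call has 1 to 20 rows; each row is the pose to reach, as a shift and turn from the pose measured when the call began, along the tool's axes at that moment; what a row does not reach only later rows make up. A row lasts 1/12 s, in which the tool goes at most 41.7 mm and 7.16 degrees, less where a joint would pass 70% of its speed; a pose out of reach is approached as far as the arm can. A call with a gripper value outside its range is refused whole. The fingers move at their own pace and stop on an object; the grip force is fixed at half the most. Time passes only in rows, so rows that repeat a pose let the fingers close. It gives the time, the measured TCP pose, the force and the opening at its end, in the units of the state.
- robot.get_obs(): the state, without advancing time (a new reading comes with each control period).
- robot.snapshot(name): name is "scene" or "top" or "wrist"; returns (picture, depth): 384x512x3 uint8, blue, green, red; 384x512 float32, m along the optical axis (not along the pixel's ray), 0 where there is no reading.
- robot.camera_info(name): a dict with "K" (3x3 intrinsics, pixels), "extrinsics" (4x4, takes a point from world to camera coordinates); the wrist camera has in their place "mount" (4x4, takes a point from camera to tool coordinates, whose origin is the TCP and whose axes are the tool frame's). Camera axes: x right, y down, z forward; pixel columns grow to the right and rows downward; lengths in m; the calibration is good to about 2 mm. A picture is of the moment at which its call begins: read the wrist's pose just before it. camera_info takes no time and is no camera call.
- robot.close_job(): hands the job in, once; it reports no verdict.
The state is a dict: "time": time; "joint_positions": joint angles; "qvel": joint speeds; "joint_torque": joint torques, N m; "tool_pos": TCP position; "ee_rot": TCP orientation; "wrist_force": force on the tool from outside, world axes, zero at the start; "wrist_torque": the same for the moment, N m; "width": finger opening in m.
Only numpy, scipy, OpenCV 4.12 (cv2) and the standard library are available. Lean on these libraries where they do the work, as an engineer would, in place of code of your own. Each camera call takes 0.05 s, during which the arm holds its last target.

### The job

Push the tall, full food-waste caddy across the draining board into its three-sided steel bay, until it stands upright, square and fully home against the bay's tall back plate. Push it steadily and low, near its base, with the fingers, so that it slides and does not tip; never lift it. Leave the kettle, spray bottle, ramekin and brush alone, and finish clear of everything.

Things in the scene. Friction and masses are not known exactly. Their poses are not given: they have to be found in the camera images.
- caddy: Loose full food-waste caddy: upright grey box, flat vertical sides, closed black lid; 90 mm deep (its x), 120 wide (y), 182 high, lid grip on top to 205. 0.7 to 0.95 kg. It stands on a foot 70 x 100 mm, 12 high. Pushed above about 50 mm it may tip, lower down it slides. Origin: centre of its underside. +x points roughly towards the bay (world +y); z up.
- caddy_push (a point): Middle of the caddy's flat face to be pushed (the one away from the bay, at the caddy's x = -45 mm), 35 mm above the board. The caddy starts 240 to 300 mm before home, up to 35 mm to one side and up to 0.25 rad askew of the bay.
- bay: Fixed steel bay, open above and in front. Origin, on the board: where the caddy's origin lies when fully home; +x points into the bay (roughly world +y), as the caddy's x then does. Back plate 148 mm wide, 70 high, inner face at x = +45 mm. Side lips 25 mm high, inner faces at y = +-68 mm (8 mm play each side) from the plate to x = 0, then flaring to y = +-90 mm at x = -43 mm. Thin dark mat as its floor.
- kettle: Bystander: loose chrome kettle, base radius 78 mm, 176 mm high, handle reaching 113 mm to its -y and spout 97 mm to its +y. Origin: centre of its underside.
- spray: Bystander: loose clear plastic spray bottle with a latched trigger, radius 34 mm, 213 mm high. Origin: centre of its underside.
- ramekin: Bystander: loose white ceramic ramekin, rim radius 42 mm, 42 mm high, with the kettle's mesh filter standing in it to about 65 mm. Origin: centre of its underside.
- brush: Bystander: loose bamboo scrubbing brush, lying bristles down, 195 mm long along its x (from x = -100 to +95 mm), 45 mm wide, 38 mm high. Origin: on the board under it.
There are look-alikes about, which are no part of the job. What is shaped like the caddy but orange or purple is not meant.

How it is judged:
On the way:
1. the fingers push the caddy low down (contact force between the fingers and caddy above 0.5 N and height (world z) of the grasp point below 0.09 m), for 0.2 s.
At the end, for the whole second after the job is handed in: The caddy stands still and upright (within 0.05 rad) on the board inside the bay, within 8 mm of the back plate, within 14 mm of the bay's middle line and square to it within 0.12 rad (x of caddy in the frame of bay between -0.008 and 0.006 m and y of caddy in the frame of bay between -0.014 and 0.014 m and angle between the x axis of caddy and the x axis of bay, either way round below 0.12 rad and angle between caddy's own z axis and vertical below 0.05 rad and height (world z) of caddy below 0.006 m and linear speed of caddy below 0.01 m/s); the robot touches nothing.
It fails at once if the caddy tips by more than 0.15 rad (angle between caddy's own z axis and vertical above 0.15 rad).
It fails at once if the caddy is lifted more than 15 mm off the board (height (world z) of caddy above 0.015 m).
It fails at once if the fingers push the caddy high up (grasp point more than 100 mm above the board) (contact force between the fingers and caddy above 1 N and height (world z) of the grasp point above 0.1 m).
It fails at once if the caddy is shoved faster than 0.4 m/s (linear speed of caddy above 0.4 m/s).
It fails at once if the kettle, spray bottle, ramekin or brush is moved more than 20 mm or tipped (distance of any of kettle, spray, ramekin, brush from where it was at the start of the episode above 0.02 m or angle between any of kettle, spray, ramekin, brush's own z axis and vertical above 0.25 rad).
It also fails if it takes over 48 s, if anything falls off the work surface, if the arm or the gripper's body presses on something with over 40 N, if the wrist force passes 120 N, or if a joint passes its speed limit or range.

## Working session

There is one attempt and no reset: what is moved stays moved. The work goes in short steps, Python scripts to look and compute and a shell command to move; the robot and the scene stay as the last step left them, time stands still between calls to the robot, and variables do not carry over. Pictures are saved under pics/ and viewed, and the job is handed in when it is done.

```bash
mkdir -p pics; ls; cat > h.py <<'E'
import numpy as np, cv2
from bench import robot
E
python3 - <<'E'
from h import *
o=robot.get_obs()
for k,v in o.items(): print(k,np.round(v,4))
for n in ("scene","top"):
    im,d=robot.snapshot(n); cv2.imwrite(f"pics/{n}0.png",im); np.savez(f"{n}0.npz",im=im,d=d)
    c=robot.camera_info(n); print(n,np.round(c["K"],2).tolist(),np.round(c["extrinsics"],4).tolist())
print(robot.camera_info("wrist"))
E
```

```text
pics
time 0.0
joint_positions [-1.3291  0.088   1.3722  0.      1.6836 -0.1031]
qvel [-0.0001 -0.0006  0.0018  0.0008  0.0009 -0.0003]
joint_torque [-6.00000e-04 -3.40189e+01 -3.02427e+01  7.17000e-02  3.32000e-02
 -2.00000e-04]
tool_pos [ 0.1858 -0.5171  0.2043]
ee_rot [-3.1414e+00  2.2000e-03 -1.2260e+00]
wrist_force [-0.2557  0.0224  0.0071]
wrist_torque [-0.0314 -0.0204 -0.0191]
width 0.0937
scene [[419.87, 0.0, 255.45], [0.0, 419.87, 197.64], [0.0, 0.0, 1.0]] [[-0.9955, 0.0949, -0.0065, 0.5668], [0.0921, 0.9446, -0.315, -0.0138], [-0.0237, -0.3142, -0.9491, 1.5653], [0.0, 0.0, 0.0, 1.0]]
top [[353.49, 0.0, 260.3], [0.0, 353.49, 187.36], [0.0, 0.0, 1.0]] [[-0.0176, -0.9998, 0.0063, -0.0176], [-0.9861, 0.0163, -0.1654, 0.5613], [0.1653, -0.0091, -0.9862, 1.0805], [0.0, 0.0, 0.0, 1.0]]
{'K': array([[278.72209611,   0.        , 255.46841927],
       [  0.        , 278.72209611, 188.37824207],
       [  0.        ,   0.        ,   1.        ]]), 'mount': array([[ 9.99999416e-01,  7.24066769e-04,  8.02043035e-04,
        -2.36482468e-04],
       [-8.96308138e-04,  9.70408594e-01,  2.41467092e-01,
        -6.92418024e-02],
       [-6.03471157e-04, -2.41467670e-01,  9.70408677e-01,
        -1.79068858e-01],
       [ 0.00000000e+00,  0.00000000e+00,  0.00000000e+00,
         1.00000000e+00]])}
```

View pics/scene0.png

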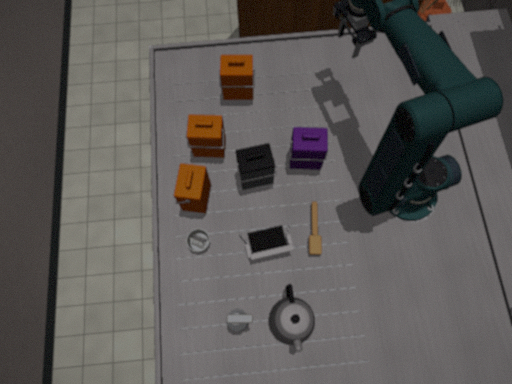

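View pics/top0.png

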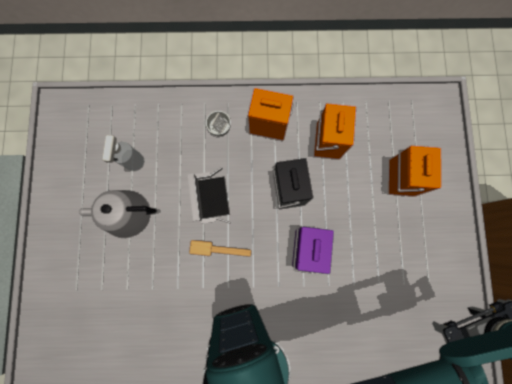

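The scene shows the grey/black caddy at top px (293,182) and the bay's dark mat at (211,197), with its back plate on the left. There are orange look-alikes at (335,130) and (270,113), and a purple one at (314,250). The brush at (220,248), ramekin (218,123), kettle (115,210) and spray (118,152) are clear of the push line. Next I measure.

```bash
cat >> h.py <<'E'
def cloud(n,d):
    c=robot.camera_info(n); K=c["K"]; T=np.linalg.inv(c["extrinsics"])
    v,u=np.mgrid[:d.shape[0],:d.shape[1]]
    P=np.stack([(u-K[0,2])/K[0,0]*d,(v-K[1,2])/K[1,1]*d,d],-1)
    W=P@T[:3,:3].T+T[:3,3]; W[d==0]=np.nan
    return W
E
python3 - <<'E'
from h import *
for n,box in (("top",(250,140,330,230)),("scene",(225,135,285,200))):
    f=np.load(n+"0.npz"); W=cloud(n,f["d"]); im=f["im"]
    sat=im.max(2).astype(int)-im.min(2)
    x0,y0,x1,y1=box; m=np.zeros(im.shape[:2],bool); m[y0:y1,x0:x1]=1
    m&=(sat<40)
    for lo,hi in ((.165,.195),(.195,.215),(.03,.16)):
        k=m&(W[...,2]>lo)&(W[...,2]<hi); P=W[k]
        if len(P)<5: print(n,lo,len(P));continue
        r=cv2.minAreaRect(P[:,:2].astype(np.float32)*1000); print(n,lo,len(P),np.round(P.mean(0),4),np.round(np.median(P[:,2]),4),r)
    print('board',np.nanmedian(W[...,2]))
f=np.load("top0.npz"); im=f["im"]
W=cloud("top",f["d"])
cv2.imwrite("pics/topz.png",cv2.resize(np.clip(im[140:260,170:350].astype(float)*1.8,0,255).astype(np.uint8),None,fx=4,fy=4,interpolation=cv2.INTER_CUBIC))
m=np.zeros(im.shape[:2],bool); m[150:240,180:250]=1
for lo,hi in ((.055,.085),(.015,.035)):
    P=W[m&(W[...,2]>lo)&(W[...,2]<hi)]; print(lo,len(P),np.round(P.min(0),3),np.round(P.max(0),3)); 
    if len(P)>3: print(cv2.minAreaRect(P[:,:2].astype(np.float32)*1000))
f=np.load("scene0.npz"); im=f["im"]; W=cloud("scene",f["d"])
cv2.imwrite("pics/scenez.png",cv2.resize(np.clip(im[130:280,200:340].astype(float)*1.8,0,255).astype(np.uint8),None,fx=4,fy=4,interpolation=cv2.INTER_CUBIC))
m=np.zeros(im.shape[:2],bool); m[215:275,230:305]=1
for lo,hi in ((.055,.085),(.015,.035)):
    P=W[m&(W[...,2]>lo)&(W[...,2]<hi)]; print(lo,len(P),np.round(P.min(0),3),np.round(P.max(0),3)); 
    if len(P)>3: print(cv2.minAreaRect(P[:,:2].astype(np.float32)*1000))
E
```

```text
top 0.165 1208 [ 0.5562 -0.121   0.1797] 0.1798 ((513.9439086914062, -132.03390502929688), (218.3206329345703, 98.9303970336914), 13.66099739074707)
top 0.195 129 [ 0.5578 -0.1211  0.2021] 0.2019 ((558.73388671875, -121.3531265258789), (59.97188186645508, 16.121829986572266), 7.5281758308410645)
top 0.03 358 [ 0.5415 -0.1243  0.114 ] 0.1132 ((573.6602172851562, -137.29037475585938), (156.95730590820312, 295.9798889160156), 77.24031829833984)
board -0.002499885458951301
scene 0.165 828 [ 0.5589 -0.1182  0.1822] 0.1826 ((557.51953125, -122.70053100585938), (122.46460723876953, 91.5654067993164), 7.890647888183594)
scene 0.195 88 [ 0.5593 -0.1213  0.2047] 0.2054 ((559.31201171875, -122.25371551513672), (58.94976043701172, 17.46973419189453), 5.257994174957275)
scene 0.03 482 [ 0.5585 -0.082   0.1016] 0.1123 ((572.9990234375, -188.1114044189453), (132.25759887695312, 239.85784912109375), 11.106062889099121)
board -0.0011298973784336086
0.055 336 [0.459 0.162 0.055] [0.605 0.2   0.073]
((531.8709716796875, 181.68946838378906), (148.7262420654297, 20.59739875793457), 7.87554931640625)
0.015 221 [0.452 0.072 0.015] [0.635 0.186 0.034]
((538.4326782226562, 130.47113037109375), (182.58460998535156, 92.28272247314453), 8.000964164733887)
0.055 259 [0.458 0.16  0.063] [0.605 0.2   0.079]
((531.3765258789062, 180.1291961669922), (147.7165985107422, 21.14226531982422), 7.862083435058594)
0.015 129 [0.451 0.071 0.015] [0.634 0.184 0.034]
((537.5469970703125, 129.2086181640625), (181.0646514892578, 89.5473861694336), 8.794892311096191)
```

View pics/topz.png

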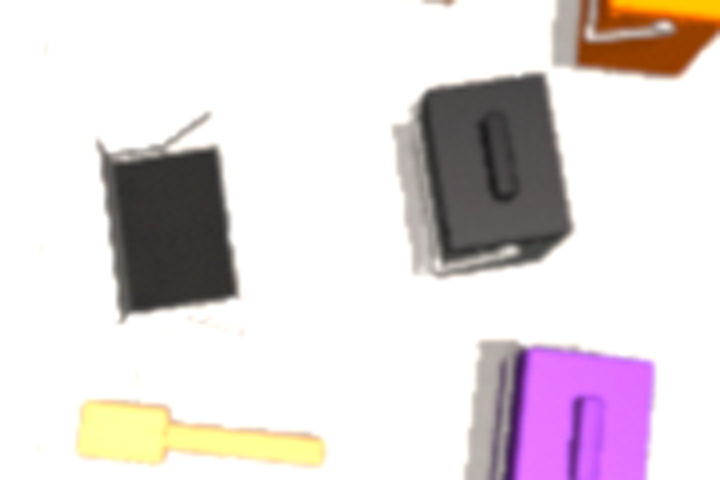

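View pics/scenez.png

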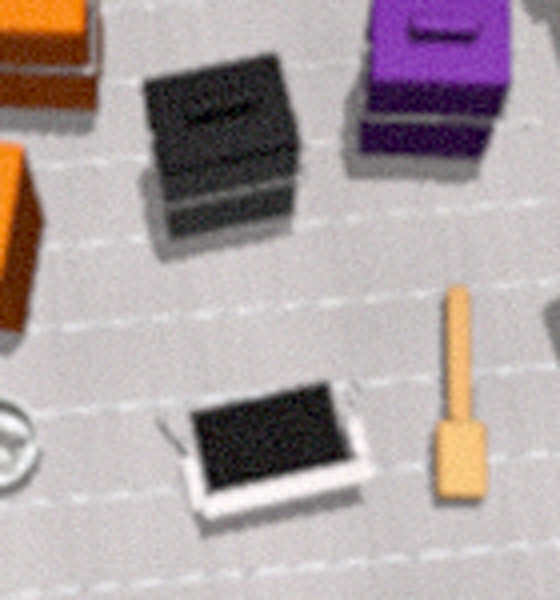

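```bash
python3 - <<'E'
from h import *
for n,cb,bb in (("top",(255,140,325,225),(180,150,250,240)),("scene",(225,135,285,200),(230,215,305,275))):
    f=np.load(n+"0.npz"); W=cloud(n,f["d"]); im=f["im"]; sat=im.max(2).astype(int)-im.min(2)
    zo=-0.002*(n=="top")
    m=np.zeros(im.shape[:2],np.uint8); x0,y0,x1,y1=cb; m[y0:y1,x0:x1]=1
    k=(m>0)&(sat<40)&(abs(W[...,2]-.182-zo)<.006)
    nl,l,s,c=cv2.connectedComponentsWithStats(k.astype(np.uint8)); i=1+np.argmax(s[1:,4]); P=W[l==i]
    r=cv2.minAreaRect(P[:,:2].astype(np.float32)*1000); print(n,'lid',len(P),np.round(P.mean(0),4),r)
    m[:]=0; x0,y0,x1,y1=bb; m[y0:y1,x0:x1]=1; m=m>0
    a=np.radians(7.9); ex=np.array([-np.sin(a),np.cos(a)]); ey=np.array([-np.cos(a),-np.sin(a)])
    # plate
    for lo,hi,t in ((.06,.085,'platetop'),(.02,.05,'plateface'),(.012,.035,'lips')):
        P=W[m&(W[...,2]>lo)&(W[...,2]<hi)]
        print(t,len(P),'x',np.round(np.percentile(P[:,:2]@ex,[1,10,50,90,99]),4),'y',np.round(np.percentile(P[:,:2]@ey,[0,1,50,99,100]),4))
    P=W[m&(W[...,2]>.04)]; print('plate pca',np.degrees(np.arctan(np.polyfit(P[:,0],P[:,1],1)[0])))
    dk=m&(im.max(2)<60)&(abs(W[...,2])<.012); P=W[dk]; r=cv2.minAreaRect(P[:,:2].astype(np.float32)*1000)
    print('mat',len(P),P.mean(0),r,'x',np.round(np.percentile(P[:,:2]@ex,[1,99]),4),'y',np.round(np.percentile(P[:,:2]@ey,[1,99]),4))
E
```

```text
top lid 1180 [ 0.5571 -0.121   0.1798] ((558.9659423828125, -121.44134521484375), (120.17330169677734, 89.9072494506836), 7.606283664703369)
platetop 320 x [0.0971 0.0983 0.1069 0.1153 0.1168] y [-0.6262 -0.624  -0.5502 -0.4793 -0.4779]
plateface 217 x [0.0124 0.0334 0.0805 0.0975 0.0995] y [-0.6426 -0.64   -0.5567 -0.4616 -0.4602]
lips 232 x [0.0106 0.0297 0.0747 0.0974 0.0998] y [-0.6426 -0.6405 -0.5696 -0.4607 -0.46  ]
plate pca 7.685748872788267
mat 989 [ 5.38381783e-01  1.30187287e-01 -3.34073194e-04] ((539.0050659179688, 129.53146362304688), (124.17384338378906, 87.22822570800781), 7.726524829864502) x [0.0117 0.0972] y [-0.6123 -0.4911]
scene lid 740 [ 0.5588 -0.1199  0.1825] ((558.8572387695312, -122.51512908935547), (119.76356506347656, 91.5654067993164), 7.890646934509277)
platetop 259 x [0.0952 0.0972 0.1056 0.1138 0.1157] y [-0.6249 -0.6241 -0.5515 -0.479  -0.4772]
plateface 121 x [0.0112 0.0279 0.0645 0.0863 0.0983] y [-0.6414 -0.6393 -0.6207 -0.4622 -0.4604]
lips 134 x [0.0109 0.0239 0.0635 0.0855 0.0976] y [-0.6421 -0.6408 -0.62   -0.4622 -0.4604]
plate pca 7.68598276220719
mat 691 [0.53958077 0.11962642 0.00238291] ((538.20068359375, 118.33460998535156), (129.84800720214844, 73.43180847167969), 7.690199851989746) x [0.0086 0.0794] y [-0.613  -0.4884]
```

```bash
python3 - <<'E'
from h import *
from scipy.spatial.transform import Rotation as R
print([a for a in dir(robot) if a[0]!='_'], robot.grip_point_offset)
o=robot.get_obs(); Rm=R.from_euler('xyz',o["ee_rot"]).as_matrix(); p=np.array(o["tool_pos"])
for n in ("scene","top"):
    f=np.load(n+"0.npz"); W=cloud(n,f["d"]); L=(W-p)@Rm
    k=(abs(L[...,0])<.15)&(abs(L[...,1])<.15)&(L[...,2]<.01)&(L[...,2]>-.3)
    P=L[k]; print(n,len(P))
    for z in np.arange(-.3,.01,.02):
        Q=P[(P[:,2]>=z)&(P[:,2]<z+.02)]
        if len(Q): print(round(z,2),len(Q),np.round(np.percentile(Q[:,0],[0,5,95,100]),3),np.round(np.percentile(Q[:,1],[0,5,95,100]),3))
im,d=robot.snapshot("wrist"); cv2.imwrite("pics/w0.png",im); np.savez("wrist0.npz",im=im,d=d)
f=np.load("scene0.npz")["im"]
cv2.imwrite("pics/gr.png",cv2.resize(np.clip(f[0:120,300:460].astype(float)*2,0,255).astype(np.uint8),None,fx=4,fy=4,interpolation=cv2.INTER_CUBIC))
E
```

```text
['IKError', 'camera_info', 'close_job', 'get_obs', 'grip_point_offset', 'snapshot'] 0.0188
scene 1281
-0.3 9 [-0.146 -0.145 -0.102 -0.097] [-0.07  -0.07  -0.065 -0.064]
-0.26 19 [-0.026 -0.025 -0.003 -0.002] [-0.036 -0.034 -0.024 -0.024]
-0.24 75 [-0.035 -0.033  0.009  0.014] [-0.037 -0.035 -0.016 -0.011]
-0.22 56 [-0.034 -0.033  0.012  0.017] [-0.036 -0.034 -0.008 -0.003]
-0.2 148 [-0.042 -0.04   0.015  0.032] [-0.038 -0.035  0.     0.008]
-0.18 51 [-0.044 -0.042  0.002  0.012] [-0.032 -0.032  0.014  0.018]
-0.16 350 [-0.089 -0.085  0.08   0.088] [-0.034 -0.028  0.022  0.034]
-0.14 248 [-0.09  -0.087  0.08   0.09 ] [-0.035 -0.033  0.025  0.037]
-0.12 170 [-0.084 -0.081  0.071  0.082] [-0.036 -0.033  0.016  0.032]
-0.1 18 [-0.079 -0.079  0.058  0.079] [-0.031 -0.03   0.023  0.028]
-0.08 22 [-0.061 -0.059  0.058  0.059] [-0.011 -0.01   0.007  0.011]
-0.06 36 [-0.06  -0.06   0.06   0.061] [-0.009 -0.009  0.008  0.012]
-0.04 49 [-0.061 -0.059  0.059  0.061] [-0.01  -0.009  0.01   0.01 ]
-0.02 29 [-0.06  -0.059  0.053  0.055] [-0.009 -0.009  0.009  0.013]
0.0 1 [0.053 0.053 0.053 0.053] 
[... 358 characters left out ...]
7 -0.037 -0.02  -0.017]
-0.18 51 [-0.042 -0.042  0.001  0.011] [-0.034 -0.034 -0.013 -0.009]
-0.16 120 [-0.086 -0.076  0.034  0.067] [-0.033 -0.026 -0.007 -0.002]
-0.14 606 [-0.09  -0.088  0.071  0.085] [-0.035 -0.033 -0.006 -0.   ]
-0.12 364 [-0.087 -0.076  0.068  0.078] [-0.035 -0.034 -0.019  0.007]
-0.1 34 [-0.082 -0.082  0.075  0.08 ] [-0.034 -0.034  0.004  0.011]
-0.08 10 [0.045 0.046 0.049 0.049] [-0.008 -0.007  0.001  0.001]
-0.06 29 [0.044 0.046 0.056 0.058] [-0.01  -0.01   0.007  0.007]
-0.04 60 [-0.061 -0.061  0.056  0.058] [-0.01  -0.01   0.008  0.01 ]
-0.02 63 [-0.061 -0.06   0.053  0.056] [-0.01  -0.01   0.008  0.009]
0.0 4 [0.046 0.046 0.048 0.049] [-0.009 -0.008  0.001  0.001]
```

View pics/w0.png

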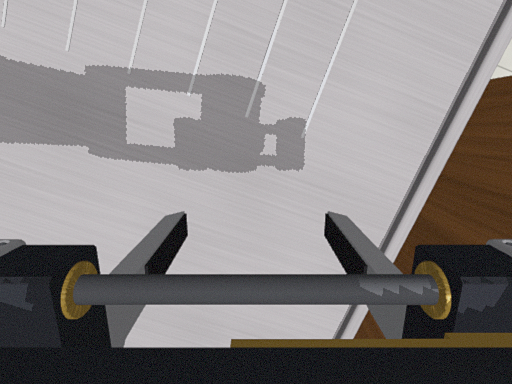

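View pics/gr.png

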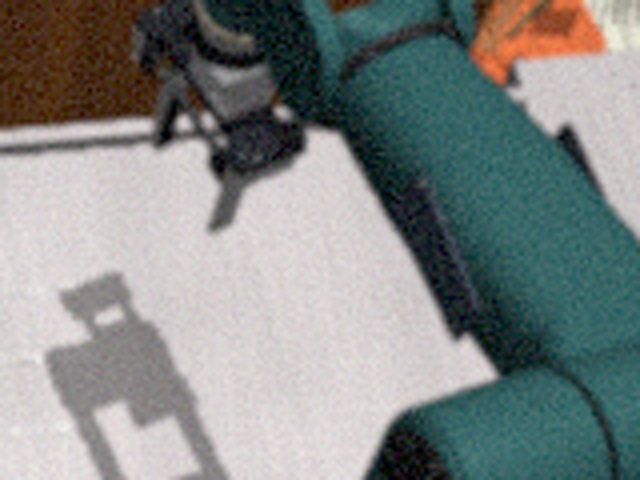

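The gripper body overhangs the fingers by about 27 mm, starting about 97 mm above the fingertips. The caddy is 182 mm high, so a vertical tool would hit it with the body up high. The fingertips have to lead, which needs a tilt of about 20° towards the bay. Moves only allow shift and spin, so I'll check where the neighbours are, then see how the arm behaves at the edge of its reach.

```bash
python3 - <<'E'
from h import *
f=np.load("top0.npz"); W=cloud("top",f["d"]); im=f["im"]
m=(W[...,2]>.17)&(W[...,2]<.19)
nl,l,s,c=cv2.connectedComponentsWithStats(m.astype(np.uint8))
for i in range(1,nl):
    if s[i,4]>300:
        P=W[l==i]; print(np.round(c[i]),cv2.minAreaRect(P[:,:2].astype(np.float32)*1000),im[l==i].mean(0).round())
for nme,(u,v,r) in dict(kettle=(110,210,30),spray=(118,152,20),ram=(218,123,18),brush=(220,248,35)).items():
    P=W[v-r:v+r,u-r:u+r].reshape(-1,3); P=P[P[:,2]>.02]; print(nme,np.round(P.min(0),3),np.round(P.max(0),3))
P=W.reshape(-1,3);P=P[abs(P[:,2])<.01]; print('board',np.nanpercentile(P,[1,99],axis=0).round(2))
E
python3 -m inch '-8 0 0 0 0; -16 0 0 0 0; -24 0 0 0 0; -28 0 0 0 0; -28 0 0 0 0; -28 0 0 0 0; -28 0 0 0 0; -28 0 0 0 0; -28 0 0 0 0'
python3 -c "
from h import *
o=robot.get_obs(); print(np.round(o['joint_positions'],3),np.round(o['tool_pos'],4),np.round(o['ee_rot'],3))"
```

```text
[270. 106.] ((781.8027954101562, -59.956756591796875), (119.72484588623047, 90.2322769165039), 77.43505859375) [  6. 103. 190.]
[339. 125.] ((722.2258911132812, -258.697998046875), (90.346435546875, 119.77006530761719), 82.87923431396484) [  5. 104. 189.]
[424. 167.] ((592.26708984375, -496.6201477050781), (90.63407897949219, 120.34074401855469), 84.8036117553711) [  4.  99. 185.]
[294. 181.] ((558.8773193359375, -121.5037841796875), (120.351806640625, 89.91453552246094), 7.551125526428223) [46. 46. 48.]
[315. 250.] ((363.6311340332031, -174.11282348632812), (90.25823211669922, 119.96551513671875), 82.35576629638672) [151.  64. 124.]
kettle [0.412 0.322 0.02 ] [0.562 0.502 0.175]
spray [0.615 0.36  0.021] [0.695 0.412 0.215]
ram [0.742 0.069 0.02 ] [0.824 0.149 0.067]
brush [0.346 0.005 0.02 ] [0.483 0.2   0.072]
board [[-0.02 -0.72 -0.01]
 [ 0.93  0.73  0.01]]
time: 0.9
tool_pos: [0.091, -0.2534, 0.2054]
ee_rot: [3.141, -0.002, -1.227]
wrist_force: [0.2, 0.1, 0.6]
width: 0.094
[-1.438 -0.581  1.898 -0.     1.823 -0.211] [ 0.091  -0.2534  0.2054] [ 3.141e+00 -2.000e-03 -1.227e+00]
```

```bash
cat > st.py <<'E'
from h import *
from scipy.spatial.transform import Rotation as R
o=robot.get_obs(); M=R.from_euler('xyz',o['ee_rot']).as_matrix(); z=M[:,2]
print('q',np.round(o['joint_positions'],3),'t',o['time']); print('p',np.round(o['tool_pos'],4),'rpy',np.round(o['ee_rot'],3),'tilt',round(np.degrees(np.arccos(-z[2])),2),'az',round(np.degrees(np.arctan2(z[1],z[0])),1)); print('x',M[:,0].round(3),'y',M[:,1].round(3),'z',z.round(3)); print('F',np.round(o['wrist_force'],2),'w',round(o['width'],4))
E
python3 -m inch '-3 0 0 0 0; -6 0 0 0 0; -6 0 0 0 0; -6 0 0 0 0'; python3 st.py
```

```text
time: 1.23
tool_pos: [0.0709, -0.1977, 0.2056]
ee_rot: [3.141, -0.004, -1.227]
wrist_force: [0.2, -1.1, 0.5]
width: 0.094
q [-1.5   -0.743  1.971  0.     1.909 -0.272] t 1.2333
p [ 0.0709 -0.1977  0.2056] rpy [ 3.141 -0.004 -1.227] tilt 0.23 az -82.9
x [ 0.337 -0.942  0.004] y [-0.942 -0.337  0.001] z [ 0.    -0.004 -1.   ]
F [ 0.2  -1.07  0.5 ] w 0.094
```

Joint 2 is now near its limit. I'll go a little further in.

```bash
python3 -m inch '-2 0 0 0 0; -4 0 0 0 0; -5 0 0 0 0; -5 0 0 0 0; -5 0 0 0 0'; python3 st.py
```

```text
time: 1.65
tool_pos: [0.0655, -0.1826, 0.2108]
ee_rot: [3.141, 0.028, -1.227]
wrist_force: [0.4, 0.3, 0.5]
width: 0.0936
q [-1.506 -0.754  1.966 -0.009  1.957 -0.283] t 1.65
p [ 0.0655 -0.1826  0.2108] rpy [ 3.141  0.028 -1.227] tilt 1.62 az 111.1
x [ 0.337 -0.941 -0.028] y [-0.941 -0.337  0.001] z [-0.01   0.026 -1.   ]
F [0.43 0.31 0.51] w 0.0936
```

The arm trades orientation for position at the limit, and the tilt it gives points the right way (fingertips towards +y). I'll back off, spin the jaws parallel to the caddy's face, then use this to build up the tilt.

```bash
python3 -m inch '3 0 0 -0.11 0; 5 -0.5 0 -0.22 0; 5 -1 0 -0.33 0; 5 -2 0 -0.44 0; 5 -3 0 -0.55 0; 5 -3 0 -0.67 0; 5 -3 0 -0.79 0; 5 -3 0 -0.91 0; 5 -3 0 -1.03 0; 5 -3 0 -1.15 0; 5 -3 0 -1.27 0; 5 -3 0 -1.36 0; 5 -3 0 -1.36 0'; python3 st.py; python3 - <<'E'
from h import *
im,d=robot.snapshot("scene"); cv2.imwrite("pics/s1.png",np.clip(im[0:300,250:512].astype(float)*1.6,0,255).astype(np.uint8).repeat(2,0).repeat(2,1))
E
```

```text
time: 2.73
tool_pos: [0.1107, -0.2197, 0.2091]
ee_rot: [-3.114, 0.007, 0.135]
wrist_force: [-1.8, 0.8, -0.4]
width: 0.0942
q [-1.331 -0.614  1.907 -0.004  1.877 -1.466] t 2.7333
p [ 0.1107 -0.2197  0.2091] rpy [-3.114  0.007  0.135] tilt 1.65 az 110.9
x [ 0.991  0.134 -0.007] y [ 0.134 -0.991 -0.028] z [-0.01   0.027 -1.   ]
F [-1.84  0.81 -0.37] w 0.0942
```

View pics/s1.png

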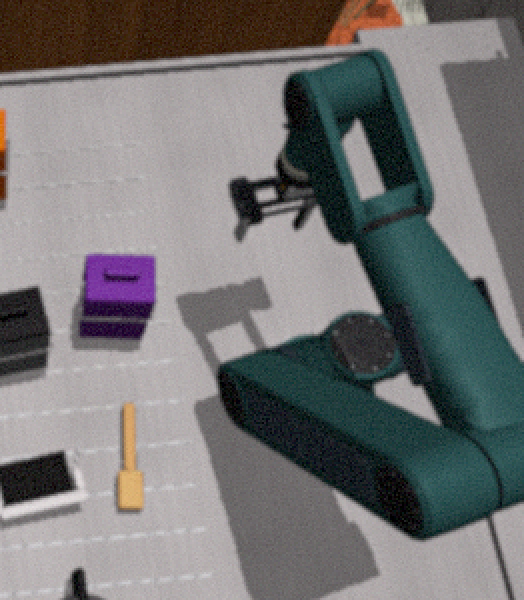

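```bash
python3 -m inch '-4 0 0 0 0; -8 0 0 0 0; -8 -3 0 0 0; -8 -6 0 0 0; -8 -9 0 0 0; -8 -12 0 0 0; -8 -15 0 0 0; -8 -15 0 0 0'; python3 st.py
```

```text
time: 3.45
tool_pos: [0.0266, -0.1755, 0.2295]
ee_rot: [-3.077, 0.008, 0.131]
wrist_force: [0.7, -0.3, -0.2]
width: 0.0939
q [-1.695 -0.756  1.93  -0.027  2.027 -1.837] t 3.45
p [ 0.0266 -0.1755  0.2295] rpy [-3.077  0.008  0.131] tilt 3.73 az 104.6
x [ 0.991  0.131 -0.008] y [ 0.13  -0.989 -0.065] z [-0.016  0.063 -0.998]
F [ 0.7  -0.34 -0.15] w 0.0939
```

```bash
python3 -m inch '3 0 -2 0 0; 6 0 -4 0 0; 9 0 -6 0 0; 12 -1 -7 0 0; 15 -2 -7 0 0; 18 -4 -7 0 0; 21 -6 -7 0 0; 24 -8 -7 0 0; 26 -11 -7 0 0; 28 -14 -7 0 0; 29 -18 -7 0 0; 30 -22 -7 0 0; 30 -26 -7 0 0; 28 -29 -7 0 0; 26 -32 -7 0 0; 24 -35 -7 0 0; 22 -38 -7 0 0; 20 -41 -7 0 0; 18 -44 -7 0 0; 16 -47 -7 0 0'; python3 st.py
```

```text
time: 5.12
tool_pos: [0.1234, 0.3075, 0.3289]
ee_rot: [-3.076, 0.007, 0.132]
wrist_force: [0.8, 0.3, 0.5]
width: 0.0937
q [ 0.964 -0.433  1.57   0.053  1.96   0.854] t 5.1167
p [0.1234 0.3075 0.3289] rpy [-3.076  0.007  0.132] tilt 3.79 az 103.5
x [ 0.991  0.132 -0.007] y [ 0.131 -0.989 -0.066] z [-0.015  0.064 -0.998]
F [0.83 0.28 0.53] w 0.0937
```

```bash
python3 -m inch '-1 -4 0 0 0; -2 -8 0 0 0; -3 -12 0 0 0; -4 -16 0 0 0; -5 -20 0 0 0; -6 -24 0 0 0; -6 -28 0 0 0; -7 -32 0 0 0; -7 -36 0 0 0; -8 -40 0 0 0; -8 -44 0 0 0; -9 -48 0 0 0; -9 -52 0 0 0; -9 -56 0 0 0; -10 -60 0 0 0; -10 -60 0 0 0'; python3 st.py
```

```text
time: 6.45
tool_pos: [-0.047, 0.8088, 0.324]
ee_rot: [-3.042, 0.005, 0.133]
wrist_force: [-0.1, -0.3, 1.1]
width: 0.0939
q [1.55  0.727 0.274 0.022 2.043 1.429] t 6.45
p [-0.047   0.8088  0.324 ] rpy [-3.042  0.005  0.133] tilt 5.69 az 100.3
x [ 0.991  0.132 -0.005] y [ 0.131 -0.986 -0.099] z [-0.018  0.098 -0.995]
F [-0.06 -0.26  1.11] w 0.0939
```

```bash
python3 -m inch '0 -10 0 0 0; 0 -20 0 0 0; 0 -40 0 0 0; 0 -60 0 0 0; 0 -60 0 0 0; 0 -60 0 0 0; 0 -60 0 0 0; 0 -60 0 0 0'; python3 st.py
```

```text
time: 7.12
tool_pos: [-0.0685, 0.8738, 0.2345]
ee_rot: [-3.007, 0.003, 0.132]
wrist_force: [0.1, -0.0, 0.1]
width: 0.094
q [1.577 0.84  0.274 0.021 1.893 1.452] t 7.1167
p [-0.0685  0.8738  0.2345] rpy [-3.007e+00  3.000e-03  1.320e-01] tilt 7.74 az 98.7
x [ 0.991  0.132 -0.003] y [ 0.13  -0.982 -0.135] z [-0.02   0.133 -0.991]
F [ 0.07 -0.03  0.1 ] w 0.094
```

```bash
python3 -m inch '0 -12 -8 0 0; 0 -30 -20 0 0; 0 -30 -20 0 0'; python3 st.py;  python3 -m inch '0 -12 -8 0 0; 0 -30 -20 0 0; 0 -30 -20 0 0'; python3 st.py
```

```text
time: 7.37
tool_pos: [-0.0729, 0.8717, 0.2651]
ee_rot: [-2.968, 0.001, 0.132]
wrist_force: [-0.6, 0.4, 0.1]
width: 0.0945
q [1.581 0.806 0.274 0.023 1.889 1.458] t 7.3667
p [-0.0729  0.8717  0.2651] rpy [-2.968e+00  1.000e-03  1.320e-01] tilt 9.96 az 97.8
x [ 0.991  0.132 -0.001] y [ 0.13  -0.976 -0.173] z [-0.023  0.171 -0.985]
F [-0.6   0.45  0.07] w 0.0945
time: 7.62
tool_pos: [-0.0768, 0.8691, 0.2954]
ee_rot: [-2.927, -0.001, 0.132]
wrist_force: [-0.3, -0.7, 1.4]
width: 0.0939
q [1.584 0.772 0.274 0.025 1.883 1.463] t 7.6167
p [-0.0768  0.8691  0.2954] rpy [-2.927e+00 -1.000e-03  1.320e-01] tilt 12.27 az 97.2
x [0.991 0.131 0.001] y [ 0.129 -0.969 -0.213] z [-0.027  0.211 -0.977]
F [-0.34 -0.68  1.41] w 0.0939
```

```bash
python3 -m inch '0 -12 -6 0 0; 0 -30 -15 0 0; 0 -30 -15 0 0'; python3 -m inch '0 -12 -6 0 0; 0 -30 -15 0 0; 0 -30 -15 0 0'; python3 -m inch '0 -12 -6 0 0; 0 -30 -15 0 0; 0 -30 -15 0 0';  python3 -m inch '0 -12 -6 0 0; 0 -30 -15 0 0; 0 -30 -15 0 0' ; python3 -m inch '0 -12 -6 0 0; 0 -30 -15 0 0; 0 -30 -15 0 0'; python3 st.py
```

```text
time: 7.87
tool_pos: [-0.0811, 0.8731, 0.3131]
ee_rot: [-2.888, -0.003, 0.132]
wrist_force: [-0.1, -0.2, 0.1]
width: 0.0942
time: 8.12
tool_pos: [-0.0849, 0.8754, 0.3329]
ee_rot: [-2.849, -0.004, 0.131]
wrist_force: [1.0, -0.1, -0.1]
width: 0.0939
time: 8.37
tool_pos: [-0.0882, 0.876, 0.3549]
ee_rot: [-2.81, -0.006, 0.131]
wrist_force: [-0.3, -0.2, 0.8]
width: 0.0942
time: 8.62
tool_pos: [-0.091, 0.8752, 0.3784]
ee_rot: [-2.771, -0.007, 0.131]
wrist_force: [0.4, -0.1, -0.5]
width: 0.0939
time: 8.87
tool_pos: [-0.0934, 0.873, 0.4033]
ee_rot: [-2.732, -0.008, 0.13]
wrist_force: [-0.2, 0.4, -0.8]
width: 0.0942
q [1.599 0.658 0.274 0.034 1.8   1.482] t 8.8667
p [-0.0934  0.873   0.4033] rpy [-2.732 -0.008  0.13 ] tilt 23.5 az 96.4
x [0.991 0.13  0.008] y [ 0.122 -0.909 -0.399] z [-0.045  0.396 -0.917]
F [-0.25  0.44 -0.84] w 0.0942
```

Tilt is now 23.5° towards the bay with the jaw axis level, so the fingertips lead the body by about 13 mm. Next I work out the transit back round to behind the caddy.

```bash
cat > to.py <<'E'
import sys
from h import *
from scipy.spatial.transform import Rotation as R
o=robot.get_obs(); M=R.from_euler('xyz',o['ee_rot']).as_matrix(); p=np.array(o['tool_pos'])
for a in sys.argv[1:]:
    t=np.array([float(v) for v in a.split(',')]); print(a,'->',np.round((t-p)@M*100,2))
E
python3 to.py 0.10,0.5,0.40 0.35,0.05,0.40 0.5,-0.2,0.40 
```

```text
0.10,0.5,0.40 -> [ 14.32  36.4  -15.34]
0.35,0.05,0.40 -> [ 33.26  80.35 -34.29]
0.5,-0.2,0.40 -> [ 44.89 104.91 -44.86]
```

```bash
python3 -m inch '1.4 3.6 -1.5 0 0; 2.8 7.2 -3 0 0; 4.2 10.8 -4.5 0 0; 5.6 14.4 -6 0 0; 7 18 -7.5 0 0; 8.4 21.6 -9 0 0; 9.8 25.2 -10.5 0 0; 11.2 28.8 -12 0 0; 12.6 32.4 -13.8 0 0; 14.3 36.4 -15.3 0 0; 15.8 39.8 -16.8 0 0; 17.3 43.2 -18.3 0 0; 18.8 46.6 -19.8 0 0; 20.3 50 -21.3 0 0; 21.8 53.4 -22.8 0 0; 23.3 56.8 -24.2 0 0; 24.7 60.2 -25.6 0 0; 26.1 63.6 -27 0 0; 27.5 67 -28.5 0 0; 28.9 70.4 -30 0 0'; python3 st.py; python3 to.py 0.35,0.05,0.38 0.5,-0.2,0.38 0.548,-0.2,0.34
```

```text
time: 10.53
tool_pos: [0.2926, 0.1498, 0.4007]
ee_rot: [-2.732, -0.01, 0.129]
wrist_force: [0.1, 1.2, -0.3]
width: 0.0941
q [-0.15  -0.418  1.472  0.476  2.142 -0.031] t 10.5333
p [0.2926 0.1498 0.4007] rpy [-2.732 -0.01   0.129] tilt 23.48 az 96.0
x [0.992 0.129 0.01 ] y [ 0.122 -0.909 -0.398] z [-0.042  0.396 -0.917]
F [ 0.14  1.23 -0.3 ] w 0.0941
0.35,0.05,0.38 -> [ 4.38 10.6  -2.3 ]
0.5,-0.2,0.38 -> [ 16.04  35.16 -12.83]
0.548,-0.2,0.34 -> [20.75 37.34 -9.37]
```

```bash
python3 to.py 0.553,-0.199,0.32;  python3 -m inch '1.4 3.5 -0.8 0 0; 2.9 7 -1.6 0 0; 4.4 10.6 -2.6 0 0; 6 14 -4 0 0; 7.6 17.5 -5.5 0 0; 9.3 21 -7 0 0; 11 24.5 -8.5 0 0; 12.6 28 -10 0 0; 14.3 31.5 -11.3 0 0; 16 35 -12 0 0; 18 36.5 -11.5 0 0; 20 37.5 -10.5 0 0; 21 38 -9 0 0;  21.3 38 -8 0 0; 21.3 38 -8 0 0'; python3 st.py; python3 to.py 0.553,-0.199,0.25  0.553,-0.199,0.15 0.553,-0.199,0.03; python3 - <<'E'
from h import *
for n in("scene","top"):
    im,d=robot.snapshot(n); cv2.imwrite(f"pics/{n}2.png",np.clip(im.astype(float)*1.5,0,255).astype(np.uint8)); np.savez(n+"2.npz",im=im,d=d)
E
```

```text
0.553,-0.199,0.32 -> [21.24 38.11 -7.51]
time: 11.78
tool_pos: [0.5534, -0.1988, 0.3221]
ee_rot: [-2.728, -0.006, 0.13]
wrist_force: [-0.0, -0.1, 0.3]
width: 0.0937
q [-0.622  0.353  0.883  0.366  2.161 -0.587] t 11.7833
p [ 0.5534 -0.1988  0.3221] rpy [-2.728 -0.006  0.13 ] tilt 23.69 az 96.6
x [0.992 0.13  0.006] y [ 0.122 -0.908 -0.402] z [-0.046  0.399 -0.916]
F [-0.   -0.06  0.31] w 0.0937
0.553,-0.199,0.25 -> [-0.09  2.91  6.6 ]
0.553,-0.199,0.15 -> [-0.16  6.92 15.76]
0.553,-0.199,0.03 -> [-0.23 11.74 26.75]
```

View pics/scene2.png

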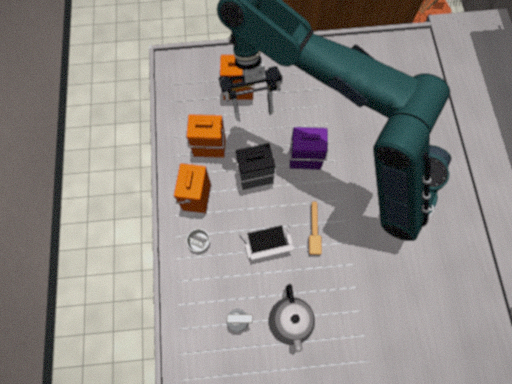

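View pics/top2.png

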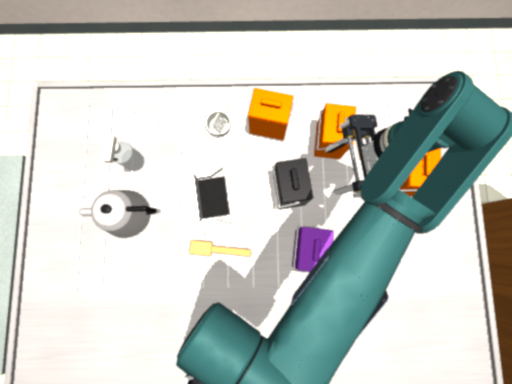

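```bash
python3 - <<'E'
from h import *
f=np.load("top2.npz"); W=cloud("top",f["d"])
for u,v in ((438,95),(470,85),(500,125),(480,150),(440,210),(400,215),(385,140),(360,130),(410,240),(350,270)):
    print((u,v),np.round(np.nanmedian(W[v-2:v+3,u-2:u+3].reshape(-1,3),0),3))
E
```

```text
(438, 95) [ 0.591 -0.286  0.669]
(470, 85) [ 0.592 -0.315  0.698]
(500, 125) [ 0.543 -0.371  0.67 ]
(480, 150) [ 0.513 -0.356  0.642]
(440, 210) [ 0.425 -0.299  0.616]
(400, 215) [ 0.418 -0.231  0.632]
(385, 140) [ 0.563 -0.252  0.537]
(360, 130) [ 0.612 -0.232  0.458]
(410, 240) [ 0.382 -0.252  0.606]
(350, 270) [ 0.338 -0.153  0.62 ]
```

```bash
python3 -m inch '0 1.5 3.3 0 0; 0 3 6.6 0 0; 0 4.5 10 0 0; -0.1 6 13.4 0 0; -0.1 7.4 16.8 0 0; -0.1 8.7 19.8 0 0; -0.2 9.8 22.3 0 0; -0.2 10.4 23.7 0 0; -0.2 10.4 23.7 0 0; -0.2 10.4 23.7 0 0'; python3 st.py; python3 - <<'E'
from h import *
for n in("scene","top","wrist"):
    im,d=robot.snapshot(n); cv2.imwrite(f"pics/{n}3.png",np.clip(im.astype(float)*1.5,0,255).astype(np.uint8)); np.savez(n+"3.npz",im=im,d=d)
    if n=="scene": cv2.imwrite(f"pics/{n}3z.png",cv2.resize(np.clip(im[40:280,150:360].astype(float)*1.8,0,255).astype(np.uint8),None,fx=2.5,fy=2.5))
E
```

```text
time: 12.72
tool_pos: [0.5538, -0.2004, 0.0682]
ee_rot: [-2.732, -0.011, 0.13]
wrist_force: [-0.5, -0.3, 1.0]
width: 0.0939
q [-0.624  0.413  1.308  0.304  1.696 -0.759] t 12.7167
p [ 0.5538 -0.2004  0.0682] rpy [-2.732 -0.011  0.13 ] tilt 23.45 az 95.9
x [0.992 0.129 0.011] y [ 0.123 -0.909 -0.398] z [-0.041  0.396 -0.917]
F [-0.51 -0.29  0.97] w 0.0939
```

View pics/scene3z.png

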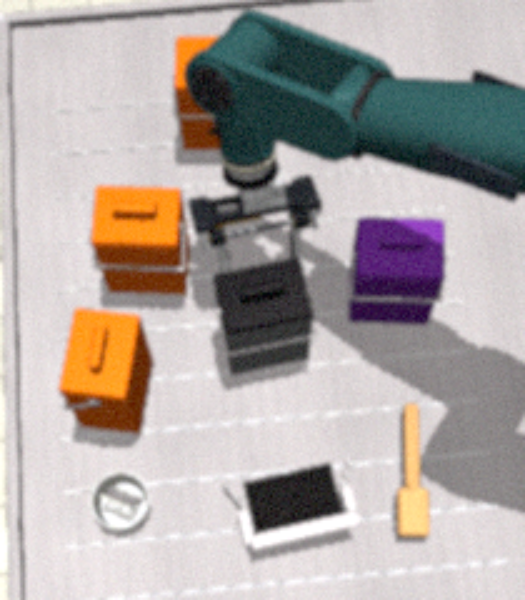

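View pics/wrist3.png

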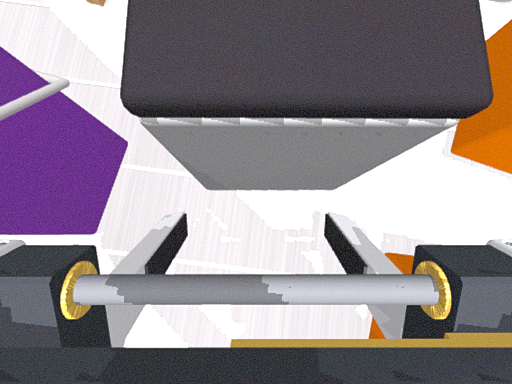

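View pics/top3.png

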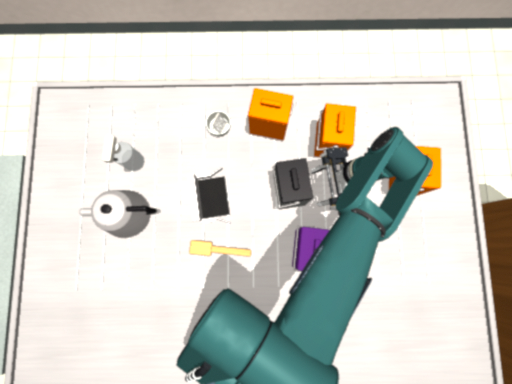

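```bash
python3 -m inch '0 0.8 1.8 0 0; 0 1.5 3.5 0 0; 0 1.5 3.5 0 0; 0 1 3.7 0 0; 0 0.6 3.9 0 0; 0 0.1 4.1 0 0; 0 0.1 4.1 0 0'; python3 st.py;  python3 - <<'E'
from h import *
im,d=robot.snapshot("wrist"); cv2.imwrite("pics/w4.png",im)
E
```

```text
time: 13.45
tool_pos: [0.5544, -0.1851, 0.0335]
ee_rot: [-2.737, -0.017, 0.131]
wrist_force: [-0.6, -0.2, -0.0]
width: 0.0944
q [-0.604  0.422  1.367  0.308  1.619 -0.765] t 13.45
p [ 0.5544 -0.1851  0.0335] rpy [-2.737 -0.017  0.131] tilt 23.22 az 95.3
x [0.991 0.131 0.017] y [ 0.127 -0.91  -0.394] z [-0.036  0.393 -0.919]
F [-0.61 -0.22 -0.01] w 0.0944
```

View pics/w4.png

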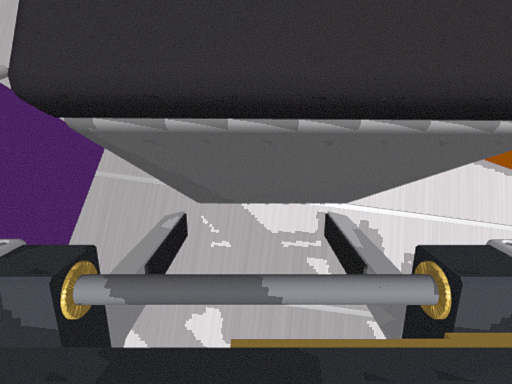

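```bash
python3 -m inch '0 -0.4 0.4 0 0; 0 -0.8 0.65 0 0; 0 -1.3 0.9 0 0; 0.1 -1.7 1.1 0 0; 0.1 -2.2 1.3 0 0; 0.2 -2.7 1.5 0 0; 0.2 -2.7 1.5 0 0'; python3 st.py; python3 - <<'E'
from h import *
im,d=robot.snapshot("wrist"); cv2.imwrite("pics/w5.png",im)
im,d=robot.snapshot("scene"); cv2.imwrite("pics/s5.png",cv2.resize(np.clip(im[60:280,150:360].astype(float)*1.8,0,255).astype(np.uint8),None,fx=2.5,fy=2.5)); np.savez("s5.npz",im=im,d=d)
E
```

```text
time: 14.08
tool_pos: [0.5529, -0.1546, 0.0307]
ee_rot: [-2.738, -0.018, 0.131]
wrist_force: [2.0, -2.8, 1.9]
width: 0.0942
q [-0.566  0.391  1.415  0.317  1.589 -0.735] t 14.0833
p [ 0.5529 -0.1546  0.0307] rpy [-2.738 -0.018  0.131] tilt 23.13 az 95.1
x [0.991 0.131 0.018] y [ 0.127 -0.911 -0.392] z [-0.035  0.391 -0.92 ]
F [ 2.03 -2.82  1.9 ] w 0.0942
```

View pics/s5.png

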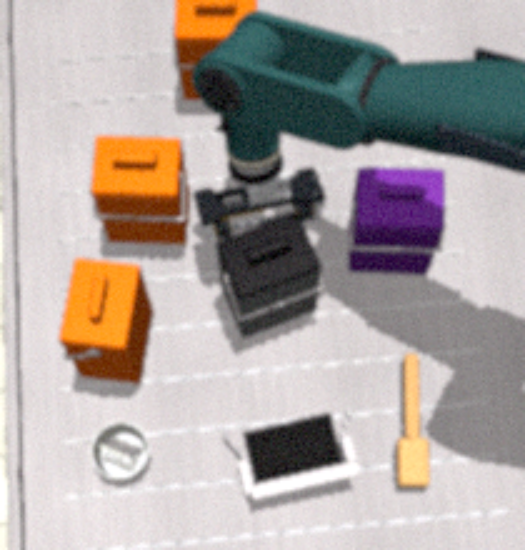

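```bash
cat > cad.py <<'E'
from h import *
import sys
a0=7.75; a=np.radians(a0); ex=np.array([-np.sin(a),np.cos(a)]); ey=np.array([-np.cos(a),-np.sin(a)]); B=np.array([.539,.1286])
def measure(n,im,d):
    W=cloud(n,d); sat=im.max(2).astype(int)-im.min(2); zo=-.002*(n=="top")
    k=(sat<22)&(im.max(2)<110)&(abs(W[...,2]-.182-zo)<.007)&(W[...,0]>.42)&(W[...,0]<.66)&(W[...,1]>-.2)&(W[...,1]<.2)
    nl,l,s,c=cv2.connectedComponentsWithStats(k.astype(np.uint8)); i=1+np.argmax(s[1:,4]); P=W[l==i]
    (cx,cy),(w,h),t=cv2.minAreaRect(P[:,:2].astype(np.float32)*1000)
    if w<h: t-=90
    r=np.array([cx,cy])/1000-B
    A=np.c_[P[:,:2]-P[:,:2].mean(0),np.ones(len(P))]; g=np.linalg.lstsq(A,P[:,2],rcond=None)[0]
    print(n,len(P),'size',round(w,1),round(h,1),'world',round(cx,1),round(cy,1),'BAY x,y mm',np.round([r@ex*1000,r@ey*1000],1),'yaw err deg',round(t-a0,2),'lid z',round(P[:,2].mean(),4),'slope deg',np.degrees(g[:2]).round(2))
if __name__=="__main__":
    for n in sys.argv[1:]:
        im,d=robot.snapshot(n); measure(n,im,d)
E
python3 - <<'E'
from cad import *
f=np.load("s5.npz"); measure("scene",f["im"],f["d"]); f=np.load("scene0.npz"); measure("scene",f["im"],f["d"])
E
python3 cad.py top
```

```text
scene 760 size 120.2 91.8 world 553.1 -108.1 BAY x,y mm [-236.4   18. ] yaw err deg 9.1 lid z 0.1825 slope deg [0.35 0.11]
scene 756 size 119.8 91.6 world 558.9 -122.5 BAY x,y mm [-251.5   14.2] yaw err deg 0.14 lid z 0.1825 slope deg [-0.05 -0.27]
top 1190 size 120.5 90.0 world 552.8 -106.6 BAY x,y mm [-234.9   18.1] yaw err deg 9.09 lid z 0.1797 slope deg [ 0.18 -0.12]
```

View pics/w5.png

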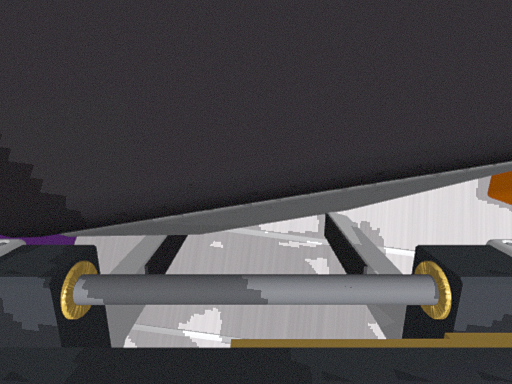

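The fully open left finger missed the caddy's edge, so only the right one pushed and the caddy has turned 9°. It is still upright. I'll back off, narrow the fingers so both meet the face, and square it up.

```bash
python3 -m inch '-0.1 0.6 -0.25 0 0; -0.2 1.3 -0.55 0 0; -0.3 2 -0.85 0 0; -0.4 2.75 -1.2 0 0; -0.4 2.75 -1.2 0 0; -0.3 2.75 -1.2 0 0.4; -0.2 2.75 -1.2 0 0.4; -0.1 2.75 -1.2 0 0.4; 0 2.75 -1.2 0 0.4; 0 2.75 -1.2 0 0.4'; python3 st.py; python3 cad.py top; python3 - <<'E'
from h import *
im,d=robot.snapshot("wrist"); cv2.imwrite("pics/w6.png",im)
E
```

```text
time: 15.07
tool_pos: [0.5568, -0.1841, 0.0306]
ee_rot: [-2.737, -0.017, 0.131]
wrist_force: [-0.1, -0.4, 0.2]
width: 0.064
q [-0.601  0.428  1.365  0.309  1.614 -0.764] t 15.0667
p [ 0.5568 -0.1841  0.0306] rpy [-2.737 -0.017  0.131] tilt 23.21 az 95.2
x [0.991 0.131 0.017] y [ 0.127 -0.91  -0.394] z [-0.036  0.393 -0.919]
F [-0.07 -0.38  0.16] w 0.064
top 1184 size 120.5 89.8 world 552.9 -106.5 BAY x,y mm [-234.8   17.9] yaw err deg 9.1 lid z 0.1797 slope deg [ 0.2  -0.21]
```

View pics/w6.png

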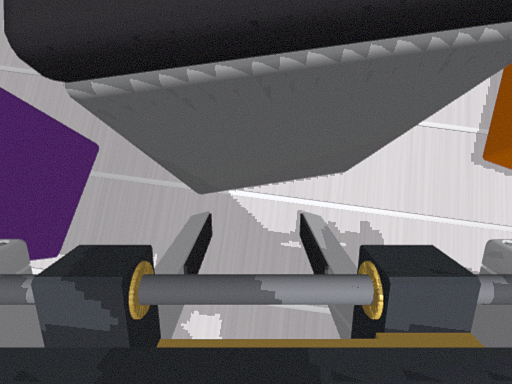

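```bash
python3 -m inch '0 -0.4 0.2 0 0.5; 0 -0.8 0.35 0 0.5; 0 -1.3 0.55 0 0.5; 0 -1.8 0.8 0 0.5; 0 -2.2 0.95 0 0.5; 0 -2.6 1.1 0 0.5; 0 -3 1.3 0 0.5; 0 -3.4 1.45 0 0.5; 0 -3.8 1.65 0 0.5; 0 -4.1 1.8 0 0.5; 0 -4.1 1.8 0 0.5'; python3 st.py; python3 cad.py top scene; python3 - <<'E'
from h import *
im,d=robot.snapshot("wrist"); cv2.imwrite("pics/w7.png",im)
E
```

```text
time: 16.08
tool_pos: [0.5512, -0.1392, 0.0305]
ee_rot: [-2.737, -0.018, 0.131]
wrist_force: [-0.3, -3.6, 1.8]
width: 0.0471
q [-0.547  0.374  1.439  0.323  1.577 -0.721] t 16.0833
p [ 0.5512 -0.1392  0.0305] rpy [-2.737 -0.018  0.131] tilt 23.21 az 95.1
x [0.991 0.131 0.018] y [ 0.127 -0.91  -0.394] z [-0.035  0.392 -0.919]
F [-0.29 -3.59  1.81] w 0.0471
top 1190 size 119.7 90.2 world 558.0 -84.0 BAY x,y mm [-213.2    9.8] yaw err deg -0.35 lid z 0.1797 slope deg [ 0.11 -0.01]
scene 767 size 120.0 92.2 world 558.1 -84.7 BAY x,y mm [-214.     9.9] yaw err deg -1.4 lid z 0.1826 slope deg [-0.14 -0.27]
```

View pics/w7.png

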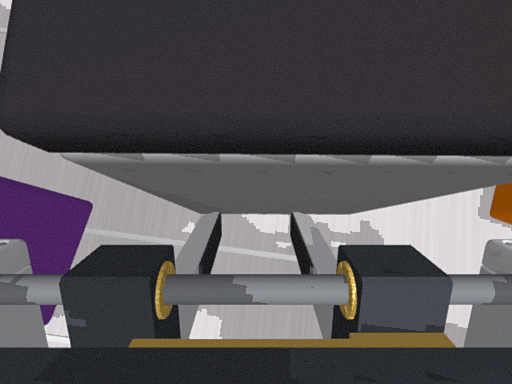

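```bash
python3 -m inch '0 -0.4 0.17 0 0.5; 0.1 -1 0.43 0 0.5; 0.1 -1.7 0.73 0 0.5; 0.2 -2.4 1.03 0 0.5; 0.2 -3.1 1.34 0 0.5; 0.3 -3.8 1.64 0 0.5; 0.3 -4.5 1.94 0 0.5; 0.4 -5.2 2.24 0 0.5; 0.4 -5.8 2.5 0 0.5; 0.5 -6.2 2.67 0 0.5; 0.5 -6.4 2.76 0 0.5; 0.5 -6.4 2.76 0 0.5'; python3 st.py; python3 cad.py top scene
```

```text
time: 17.23
tool_pos: [0.5469, -0.0687, 0.0305]
ee_rot: [-2.735, -0.018, 0.132]
wrist_force: [0.4, -2.5, 0.9]
width: 0.0468
q [-0.449  0.311  1.524  0.347  1.528 -0.639] t 17.2333
p [ 0.5469 -0.0687  0.0305] rpy [-2.735 -0.018  0.132] tilt 23.31 az 95.2
x [0.991 0.132 0.018] y [ 0.128 -0.91  -0.395] z [-0.036  0.394 -0.918]
F [ 0.44 -2.47  0.85] w 0.0468
top 1202 size 120.5 90.0 world 554.0 -13.3 BAY x,y mm [-142.7    4.3] yaw err deg -0.43 lid z 0.1796 slope deg [ 0.11 -0.14]
scene 827 size 120.1 91.6 world 553.9 -14.7 BAY x,y mm [-144.     4.5] yaw err deg -1.1 lid z 0.1824 slope deg [-0.08 -0.56]
```

```bash
python3 -m inch '0 -0.4 0.17 0 0.5; 0.1 -1 0.43 0 0.5; 0.1 -1.7 0.73 0 0.5; 0.2 -2.4 1.03 0 0.5; 0.2 -3.1 1.34 0 0.5; 0.3 -3.8 1.64 0 0.5; 0.3 -4.5 1.94 0 0.5; 0.4 -5.2 2.24 0 0.5; 0.4 -5.9 2.55 0 0.5; 0.4 -6.5 2.8 0 0.5; 0.4 -7 3.02 0 0.5; 0.4 -7.3 3.15 0 0.5; 0.4 -7.3 3.15 0 0.5'; python3 st.py; python3 cad.py top scene
```

```text
time: 18.42
tool_pos: [0.5402, 0.0114, 0.0305]
ee_rot: [-2.733, -0.018, 0.132]
wrist_force: [1.9, -2.8, 0.6]
width: 0.0467
q [-0.326  0.252  1.599  0.374  1.471 -0.534] t 18.4167
p [0.5402 0.0114 0.0305] rpy [-2.733 -0.018  0.132] tilt 23.4 az 95.2
x [0.991 0.132 0.018] y [ 0.128 -0.909 -0.397] z [-0.036  0.396 -0.918]
F [ 1.95 -2.83  0.63] w 0.0467
top 1204 size 120.5 90.1 world 547.6 66.8 BAY x,y mm [-62.4  -0.1] yaw err deg -0.67 lid z 0.1798 slope deg [0.01 0.05]
scene 877 size 119.8 91.7 world 547.3 65.8 BAY x,y mm [-63.3   0.3] yaw err deg -1.08 lid z 0.1824 slope deg [ 0.12 -0.48]
```

```bash
python3 -m inch '0 -0.3 0.13 0 0.5; 0 -0.7 0.3 0 0.5; 0 -1.1 0.48 0 0.5; 0 -1.5 0.65 0 0.5; 0 -1.9 0.82 0 0.5; 0 -2.3 1 0 0.5; 0 -2.7 1.17 0 0.5; 0 -3.1 1.34 0 0.5; 0 -3.5 1.52 0 0.5; 0 -3.9 1.69 0 0.5; 0 -4.3 1.87 0 0.5; 0 -4.6 2 0 0.5; 0 -4.6 2 0 0.5'; python3 st.py; python3 cad.py top scene
```

```text
time: 19.6
tool_pos: [0.5336, 0.0612, 0.0304]
ee_rot: [-2.733, -0.018, 0.132]
wrist_force: [0.8, -3.2, 1.3]
width: 0.0468
q [-0.244  0.221  1.638  0.389  1.435 -0.463] t 19.6
p [0.5336 0.0612 0.0304] rpy [-2.733 -0.018  0.132] tilt 23.44 az 95.2
x [0.991 0.132 0.018] y [ 0.128 -0.909 -0.397] z [-0.036  0.396 -0.917]
F [ 0.77 -3.16  1.32] w 0.0468
top 1209 size 120.6 90.0 world 541.1 116.4 BAY x,y mm [-12.4  -0.4] yaw err deg -0.7 lid z 0.1798 slope deg [0.   0.08]
scene 909 size 119.8 90.9 world 540.7 114.7 BAY x,y mm [-14.    0.2] yaw err deg -0.4 lid z 0.182 slope deg [ 0.2  -0.24]
```

```bash
python3 -m inch '0 -0.2 0.09 0 0.5; 0 -0.4 0.17 0 0.5; 0 -0.6 0.26 0 0.5; 0 -0.8 0.35 0 0.5; 0 -1 0.43 0 0.5; 0 -1 0.43 0 0.5'; python3 st.py; python3 cad.py top scene
```

```text
time: 20.2
tool_pos: [0.5322, 0.0717, 0.0304]
ee_rot: [-2.733, -0.018, 0.132]
wrist_force: [0.7, -4.9, 1.1]
width: 0.047
q [-0.226  0.215  1.645  0.392  1.427 -0.447] t 20.2
p [0.5322 0.0717 0.0304] rpy [-2.733 -0.018  0.132] tilt 23.44 az 95.2
x [0.991 0.131 0.018] y [ 0.127 -0.909 -0.397] z [-0.036  0.396 -0.917]
F [ 0.68 -4.91  1.06] w 0.047
top 1211 size 120.9 90.3 world 539.8 126.8 BAY x,y mm [-1.9 -0.5] yaw err deg -0.53 lid z 0.1798 slope deg [0.18 0.12]
scene 910 size 120.0 90.4 world 539.2 125.6 BAY x,y mm [-3.   0.2] yaw err deg -1.19 lid z 0.1823 slope deg [-0.06 -0.4 ]
```

Nearly home. I'll go in millimetre steps and watch for the force to rise at the plate.

```bash
python3 -m inch '0 -0.1 0.04 0 0.5; 0 -0.2 0.09 0 0.5; 0 -0.2 0.09 0 0.5'; python3 -c "
from h import *
o=robot.get_obs(); print(o['wrist_force'])"; python3 -m inch '0 -0.1 0.04 0 0.5; 0 -0.1 0.04 0 0.5'; python3 cad.py top scene
```

```text
time: 20.55
tool_pos: [0.5325, 0.0722, 0.0304]
ee_rot: [-2.736, -0.018, 0.131]
wrist_force: [1.2, -8.0, 1.9]
width: 0.0472
[ 1.24432356 -8.03393584  1.85317334]
time: 20.72
tool_pos: [0.5325, 0.0721, 0.0305]
ee_rot: [-2.738, -0.018, 0.131]
wrist_force: [0.9, -6.3, 2.5]
width: 0.0469
top 1207 size 120.4 90.4 world 539.5 127.2 BAY x,y mm [-1.4 -0.3] yaw err deg -0.4 lid z 0.1798 slope deg [-0.02  0.07]
scene 907 size 119.9 90.8 world 539.7 125.5 BAY x,y mm [-3.1 -0.3] yaw err deg 0.01 lid z 0.1822 slope deg [ 0.21 -0.45]
```

```bash
python3 -m inch '0 -0.2 0.09 0 0.5; 0 -0.4 0.17 0 0.5; 0 -0.4 0.17 0 0.5'; python3 st.py; python3 cad.py top scene;  python3 - <<'E'
from h import *
f,d=robot.snapshot("scene"); cv2.imwrite("pics/s8.png",cv2.resize(np.clip(f[100:300,170:340].astype(float)*1.8,0,255).astype(np.uint8),None,fx=3,fy=3))
E
```

```text
time: 21.07
tool_pos: [0.5333, 0.0729, 0.0306]
ee_rot: [-2.746, -0.02, 0.13]
wrist_force: [1.0, -12.0, 2.4]
width: 0.0469
q [-0.217  0.21   1.647  0.383  1.419 -0.436] t 21.0667
p [0.5333 0.0729 0.0306] rpy [-2.746 -0.02   0.13 ] tilt 22.71 az 94.7
x [0.991 0.13  0.02 ] y [ 0.128 -0.914 -0.386] z [-0.031  0.385 -0.922]
F [  1.04 -11.95   2.4 ] w 0.0469
top 1209 size 120.0 90.0 world 539.8 127.6 BAY x,y mm [-1.1 -0.7] yaw err deg 0.06 lid z 0.1798 slope deg [0.11 0.16]
scene 914 size 120.7 91.5 world 539.5 126.4 BAY x,y mm [-2.2 -0.2] yaw err deg 0.44 lid z 0.1822 slope deg [ 0.04 -0.2 ]
```

View pics/s8.png

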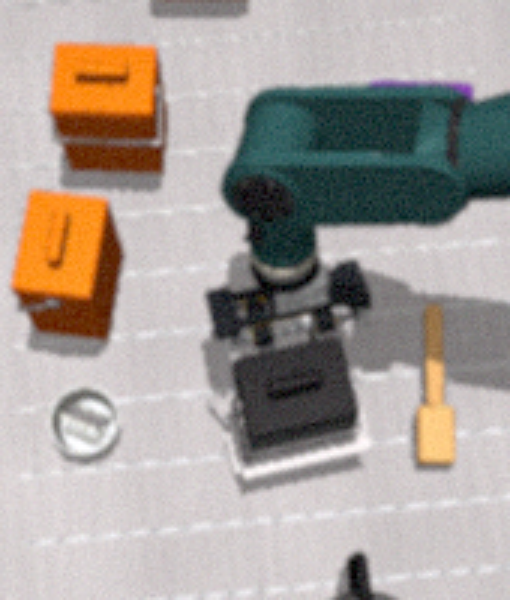

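The force has risen to 12 N with no further travel, so the caddy is against the plate. Retreating.

```bash
python3 -m inch '0 0.5 -0.2 0 0.5; 0 1.2 -0.5 0 0.5; 0 2.2 -0.95 0 0.5; 0 3.5 -1.5 0 0.5; 0 5 -2.1 0 0.5; 0 6.5 -2.75 0 0.5; 0 7.3 -3.1 0 0.5; 0 7.3 -3.1 0 0.5; 0 6 -5.5 0 0.5; 0 5 -8.5 0 0.5; 0 3.5 -12 0 0.5; 0 2 -15 0 0.5; 0 0.5 -18 0 0.5; 0 -0.5 -20 0 0.5; 0 -0.5 -20 0 0.5; 0 -0.5 -20 0 0.5'; python3 st.py; python3 cad.py top scene;  python3 - <<'E'
from h import *
f,d=robot.snapshot("scene"); cv2.imwrite("pics/s9.png",cv2.resize(np.clip(f[60:384,150:360].astype(float)*1.8,0,255).astype(np.uint8),None,fx=1.8,fy=1.8))
a=np.load("top0.npz"); b,d=robot.snapshot("top"); cv2.imwrite("pics/t9.png",np.clip(b.astype(float)*1.5,0,255).astype(np.uint8))
W0=cloud("top",a["d"]);W1=cloud("top",d)
for nme,(u,v,r,z) in dict(kettle=(110,210,32,.05),spray=(118,152,22,.05),ram=(218,123,18,.02),brush=(218,249,36,.02)).items():
    for W in(W0,W1):
        P=W[v-r:v+r,u-r:u+r].reshape(-1,3); P=P[(P[:,2]>z)&(P[:,0]<(.435 if nme=="brush" else 9))]; print(nme,len(P),np.round(P.mean(0),4))
E
```

```text
time: 22.55
tool_pos: [0.5394, 0.0007, 0.2182]
ee_rot: [-2.746, -0.023, 0.131]
wrist_force: [-0.6, -0.2, -0.4]
width: 0.0474
q [-0.34   0.125  1.358  0.372  1.809 -0.414] t 22.55
p [0.5394 0.0007 0.2182] rpy [-2.746 -0.023  0.131] tilt 22.68 az 94.3
x [0.991 0.13  0.023] y [ 0.129 -0.914 -0.385] z [-0.029  0.385 -0.923]
F [-0.62 -0.18 -0.4 ] w 0.0474
top 1210 size 120.7 90.1 world 540.1 127.6 BAY x,y mm [-1.1 -1. ] yaw err deg 0.09 lid z 0.1798 slope deg [0.01 0.07]
scene 912 size 120.6 91.2 world 539.6 125.8 BAY x,y mm [-2.9 -0.2] yaw err deg 0.27 lid z 0.1822 slope deg [ 0.12 -0.26]
kettle 2005 [0.4817 0.3941 0.1299]
kettle 2003 [0.4817 0.3942 0.13  ]
spray 814 [0.6529 0.3826 0.1529]
spray 815 [0.6529 0.3826 0.1527]
ram 283 [0.7874 0.1106 0.0382]
ram 285 [0.7876 0.1099 0.0381]
brush 605 [0.3695 0.1181 0.0344]
brush 661 [0.3651 0.1069 0.0829]
```

View pics/s9.png

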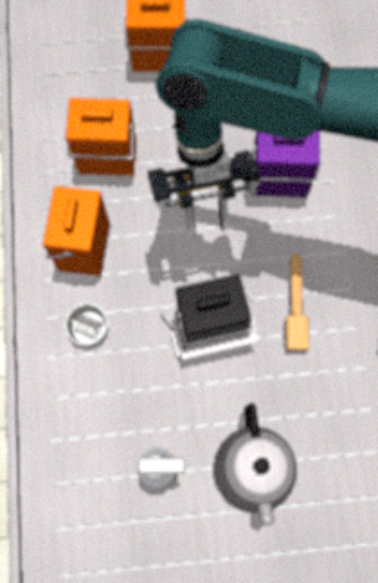

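View pics/t9.png

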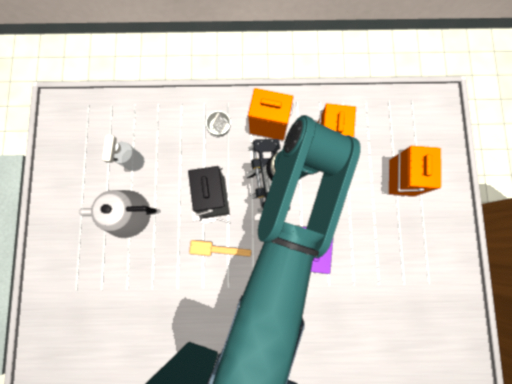

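The pictures show the caddy square in the bay at scene px (213,310), the arm clear, and the kettle, spray bottle, ramekin and brush in place. The brush's centroid shift comes from the arm entering its measuring window (mean height 83 mm); its outline at top px (220,248) is unchanged. Handing in.

```bash
python3 -c "
from h import *
print(robot.close_job())"
```

```text
the job is handed in; nothing more can be done
None
```

The caddy is in its bay, upright, square and against the back plate. I handed the job in after about 23 s; no verdict was reported.

- **Tilting the tool:** with the tool vertical, the gripper body would have hit the caddy high up. I used out-of-reach moves to lean the tool about 23°, so the fingertips led. I then pushed low, with the fingertips about 30 mm above the board.
- **First contact went wrong:** the fully open left finger missed the caddy's edge, so the caddy turned about 9°. I backed off, narrowed the fingers, squared it up and pushed it home. At the plate the force rose to 12 N with no further travel.
- **Last checks on the caddy:**

| Check | Top view | Scene view |
|---|---|---|
| Distance before home | 1.1 mm | 2.9 mm |
| Off the bay's middle line | 1.0 mm | 0.2 mm |
| Out of square | 0.1° | 0.3° |

- **Upright and clear:** the lid is at its original height with no measurable tilt. After the retreat the wrist force was back to about zero, with the arm clear of everything.
- **Bystanders:** the kettle, spray bottle and ramekin are within 1 mm of where they started. The numeric brush check was spoiled because the arm was in its measuring window, but in the pictures the brush looks unmoved.

The two views disagree by about 2 mm on the distance to the plate, which is within the calibration accuracy.

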